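# Depth-gauge the blind bore of a capping chuck

### The job

Take the depth gauge out of its blue stand and lower its rod into the blind bore of the clamped chuck block until the rod truly bottoms out, letting the block's top push the stiff red stop up the rod on the way. Hold it down there for two seconds with a steady push of about 12 N on the gauge, never pressing harder than 25 N, then let go and leave it standing bottomed in the bore with the stop flat on the block so that the depth can be read off. Leave the bottles, jar and bowl alone.

Things in the scene. Friction and masses are not known exactly. Their poses are not given: they have to be found in the camera images.
- gauge: Depth gauge, 0.24 kg, standing upright at the start: a steel rod of 12 mm diameter with a black cylindrical grip with two yellow bands at its top. Origin at the bottom end of the rod on its axis, z along the rod up to the grip. The grip is 24 mm in diameter and spans 75 to 125 mm above the origin (125 mm is the gauge's top). The lowest 14 mm taper from 12 mm to an 8 mm brass foot.
- grip (a point): Middle of the grip, on the axis, 100 mm above the bottom end of the rod; the place to take hold.
- foot: The brass foot of the rod, 8 mm in diameter; origin at the very bottom end of the rod (same point and axes as gauge).
- stop (a joint): How far the red stop has been slid up the rod (m): 0 at the start, when its underside is 20 mm above the rod's bottom end, at most 0.042. It stays wherever it is pushed; sliding it takes about 4 N at slow speed (plus 10 N per m/s).
- stop_face (a point): Centre of the underside of the red stop, a disc 34 mm in diameter and 12 mm high around the rod.
- stand: Fixed blue block 80 x 80 mm, 45 mm high, on a rubber foot plate 100 x 100 mm; in its middle a loose hole of 16 mm, 20 mm deep, in which the gauge stands on its foot with the stop resting on the top face. Origin: centre of the underside, z up.
- block: Fixed chuck block of bare metal 70 x 70 mm, 70 mm high, clamped in a green base 130 x 100 mm. Origin: centre of the underside, z up. In the middle of its top is a vertical blind bore of 13.2 mm diameter (2 mm chamfer at the mouth) with a rigid brass floor. The bore's depth is not known beforehand: somewhere between 32 and 50 mm, always deeper than the stop's starting setting.
- bore_mouth (a point): Centre of the bore's mouth, level with the block's top face, 70 mm above the table; z up.
- bottle_a: Amber sauce bottle, 60 mm diameter, 200 mm high, a bystander. Origin: centre of its underside.
- bottle_b: Second amber sauce bottle, same size, a bystander. Origin: centre of its underside.
- jar: White jar with red lid, 60 mm diameter, 60 mm high, a bystander. Origin: centre of its underside.
- bowl: Steel bowl, 180 mm across the rim, 80 mm high, a bystander. Origin: centre of its underside.
Mind the look-alikes: they are no part of the job. There is more than one size of the gauge; the job needs the smaller.

How it is judged:
By the outcome, as a careful person would: the job done as asked, in the order asked, and still so for the second after the job is handed in, with the robot touching nothing.
It also fails if it takes over 70 s, if anything falls off the work surface, if the arm or the gripper's body presses on something with over 40 N, if the wrist force passes 120 N, or if a joint passes its speed limit or range.

### The arm

A 7-joint arm with a two-finger parallel gripper is mounted at the origin on the work surface. World frame = base frame: x ahead of the robot, y to its left, z up, the work surface at z = 0. Lengths are in mm, angles in degrees, forces in N, time in s.
With the tool pointing down it reaches from about 400 to 875 mm from the base axis. Payload 6.5 kg.
Tool frame: the origin (TCP) lies at the very end of the fingers, on their centre line; the grasp point (between the pads) lies 19 mm behind it; z points along the fingers, y is the line along which they close (so a half turn about z gives the same grasp; the last joint's range is limited). The gripper opens to 85 mm and grips with 20 to 120 N. Pads are 22 mm wide; open, the fingers measure 114 mm over their backs; the gripper's body (76 mm by 85 mm) begins 54 mm behind the grasp point. The pads swing forward as they close: fully open they stand 13 mm farther back than shut.
Start: joints at [-71.86, 30.733, -0.252, 88.115, 0.149, 61.152, -4.079], TCP at [242.782, 602.949, 231.29] pointing down, gripper open.
Joint ranges: [-154.64, 154.64], [-21.42, 123.67], [-72.66, 72.17], [13.99, 137.28], [-74.86, 254.86], [10.95, 109.41], [-158.01, 158.01]. Speed limits (degrees/s): [136.94, 136.94, 180, 180, 180, 180, 180].

### API

Orientations are given as [roll, pitch, yaw] about the fixed x, y, z axes, in that order (R = Rz(yaw) Ry(pitch) Rx(roll)).
In Python, from rig import env, imaging gives the robot as it stands.
- The arm moves only by the shell command python3 -m inch 'ROWS'. ROWS is JSON, a list of rows, each a list of 3 entries, a list of its own where there are three numbers: the shift along the tool's x, y, z in cm, then the turn about the tool's z in units of 6 degrees (1.0 is 6 degrees), then the opening in per cent of the stroke, from 0 (shut) to 100 (fully open). In form: [[[dx, dy, dz], spin, gripper], ...]. A call has 1 to 5 rows; each row shifts and turns the commanded pose from where the row before left it, along the tool's axes as they then stand; what a row does not reach is not made up. A row lasts 1/12 s, in which the tool goes at most 41.7 mm and 7.16 degrees, less where a joint would pass 70% of its speed; a pose out of reach is approached as far as the arm can. A call with a gripper value outside its range is refused whole. The fingers move at their own pace and stop on an object; the grip force is fixed at half the most. Time passes only in rows, so rows that do not move let the fingers close. It gives the time, the measured TCP pose, the force, the opening and the grip force at its end, in the units of the state.
- env.get_obs(): the state, without advancing time (a new reading comes with each control period).
- imaging.camera(name): name is "side" or "top" or "wrist"; returns (picture, depth): 480x640x3 uint8, red, green, blue; 480x640 float32, mm along the optical axis (not along the pixel's ray), 0 where there is no reading.
- imaging.get_calibration(name): a dict with "K" (3x3 intrinsics, pixels), "xyz" and "rotation" of the camera in the world. Camera axes: x right, y up, looking along -z (the intrinsics and any distortion apply to the point x, -y, -z); pixel columns grow to the right and rows downward; lengths in mm; the calibration is good to about 2 mm. A picture is of the moment at which its call begins: read the wrist's pose just before it. get_calibration takes no time and is no camera call; for the wrist camera it gives the pose at the moment of the call.
- env.hand_in(): hands the job in; it is judged then, once.
The state is a dict: "time": time; "joint_pos": joint angles; "qvel": joint speeds; "joint_efforts": joint torques, N m; "ee_pos": TCP position; "eef_rot": TCP orientation; "force": force on the tool from outside, world axes, zero at the start; "wrist_torque": the same for the moment, N m; "gripper_width": finger opening in mm; "gripper_force": force on a finger pad.
Only numpy, scipy, OpenCV 4.12 (cv2) and the standard library are available. Lean on these libraries where they do the work, as an engineer would, in place of code of your own. Each camera call takes 0.05 s, during which the arm holds its last target. There are 200 camera calls.

## Working session

There is one attempt and no reset: what is moved stays moved. The work goes in short steps, Python scripts to look and compute and a shell command to move; the robot and the scene stay as the last step left them, time stands still between calls to the robot, and variables do not carry over. Pictures are saved under pics/ and viewed, at most 10 in all, crops included, and the job is handed in when it is done.

```bash
ls; mkdir -p pics; python3 - <<'E'
from rig import env, imaging
import cv2,numpy as np
o=env.get_obs();print(o)
for n in ("top","side"):
    p,d=imaging.camera(n);c=imaging.get_calibration(n);print(n,c)
    cv2.imwrite(f"pics/{n}0.png",p[:,:,::-1]);np.save(f"pics/{n}0.npy",d)
E
```

```text
pics
{'time': 0.0, 'joint_pos': array([-71.86017827,  30.77736476,  -0.2514308 ,  88.17125719,
         0.14752009,  61.15088006,  -4.08136401]), 'qvel': array([-0.06231294,  0.0229704 ,  0.01170936,  0.01343928,  0.03104529,
       -0.02009912, -0.04994396]), 'joint_efforts': array([-4.28396588e-04, -5.83419013e+01,  1.04829323e+00, -2.59111583e+01,
        1.22243474e-02,  9.51809721e-03,  1.18388819e-06]), 'ee_pos': array([242.5907376 , 602.35402968, 230.4112449 ]), 'eef_rot': array([-1.79901103e+02,  7.48853072e-03,  1.58066243e+02]), 'force': array([0.27474642, 0.52950639, 0.61791585]), 'wrist_torque': array([ 0.02168628, -0.03137381, -0.01992891]), 'gripper_force': 0.0, 'gripper_width': 85.28142470528259}
top {'K': array([[582.67218576,   0.        , 326.99480797],
       [  0.        , 582.67218576, 231.04585055],
       [  0.        ,   0.        ,   1.        ]]), 'xyz': array([2.38202186e+02, 1.01403637e-01, 1.62436383e+03]), 'rotation': array([ 11.86747671,  -0.0912258 , -87.74648219])}
side {'K': array([[613.91470564,   0.        , 324.01130481],
       [  0.        , 613.91470564, 242.10311201],
       [  0.        ,   0.        ,   1.        ]]), 'xyz': array([-349.48998302, -870.78475375,  835.05185841]), 'rotation': array([ 59.38362399,  -1.37274769, -45.33902706])}
```

View pics/top0.png

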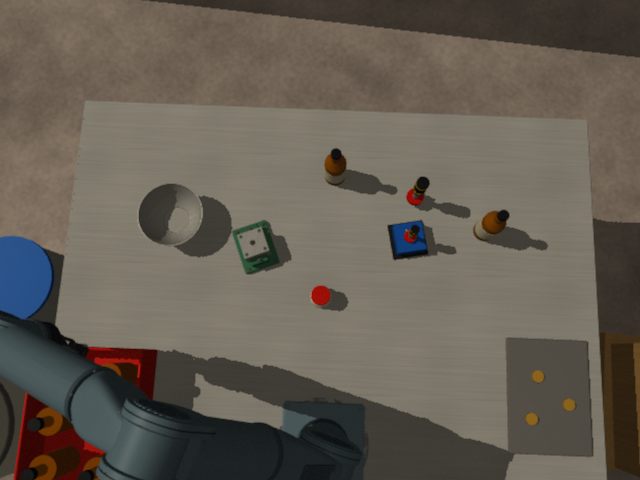

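View pics/side0.png

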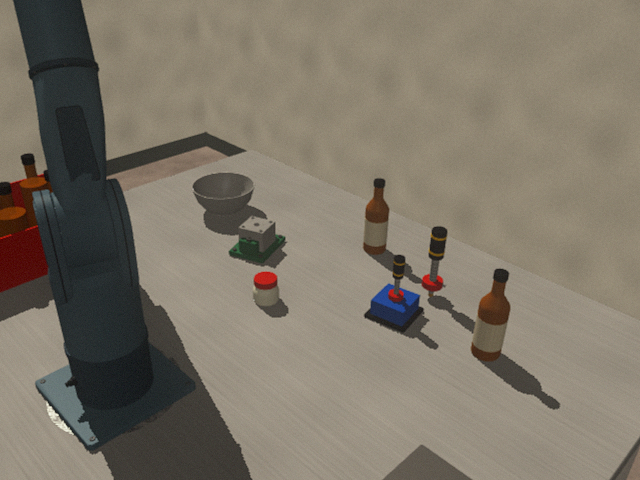

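The pictures show two gauges. The small one stands in the blue stand (top 412,234; side 398,285). A larger look-alike stands on the table (top 420,190; side 436,258). I choose the small one in the stand. The chuck block is at top (254,243), and the jar's red lid (320,296) is not a stop.

```bash
cat > h.py <<'E'
import numpy as np,cv2
from rig import env,imaging
from scipy.spatial.transform import Rotation as R
def cal(n):
    c=imaging.get_calibration(n); return c["K"],np.array(c["xyz"]),R.from_euler('xyz',c["rotation"],degrees=True).as_matrix()
def plane(c,u,v,z):
    K,t,M=c; d=M@np.array([(u-K[0,2])/K[0,0],-(v-K[1,2])/K[1,1],-1.]); return t+d*(z-t[2])/d[2]
def cloud(c,d):
    K,t,M=c; v,u=np.mgrid[:480,:640]
    P=np.stack([(u-K[0,2])/K[0,0]*d,-(v-K[1,2])/K[1,1]*d,-d],-1); return P@M.T+t
def proj(c,P):
    K,t,M=c; q=M.T@(np.array(P)-t); return K[0,2]-K[0,0]*q[0]/q[2], K[1,2]+K[1,1]*q[1]/q[2]
def move(P):
    "shift in tool axes, cm, to put TCP at P"
    o=env.get_obs(); M=R.from_euler('xyz',o["eef_rot"],degrees=True).as_matrix(); return M.T@(np.array(P)-o["ee_pos"])/10
E
python3 - <<'E'
from h import *
for n in ("top","side"):
    c=cal(n);d=np.load(f"pics/{n}0.npy");p=cv2.imread(f"pics/{n}0.png");W=cloud(c,d)
    hsv=cv2.cvtColor(p,cv2.COLOR_BGR2HSV)
    for nm,(u,v) in {"top":dict(stand=(408,240),block=(256,246),small=(412,234),big=(418,190)),"side":dict(stand=(397,300),block=(258,238),small=(398,280),big=(436,258))}[n].items():
        s=np.zeros((480,640),bool);s[v-35:v+36,u-30:u+31]=1
        z=W[...,2]
        if nm=="stand": m=s&(abs(z-45)<6)&(hsv[...,0]>105)&(hsv[...,0]<130)&(hsv[...,1]>120)
        elif nm=="block": m=s&(abs(z-70)<6)&(hsv[...,1]<60)
        else:
            m=s&(z>100)
        Q=W[m]
        if len(Q)<3: print(n,nm,"none");continue
        r=cv2.minAreaRect(Q[:,:2].astype(np.float32))
        print(n,nm,m.sum(),"c",np.round(r[0],1),np.round(r[1],1),round(r[2],1),"med",np.round(np.median(Q,0),1),"zmax",round(Q[:,2].max(),1))
    # bystanders heights
    x=p[190:340,330:530] if n=="side" else p[160:280,220:450]
    cv2.imwrite(f"pics/{n}crop.png",cv2.resize(x,None,fx=3,fy=3))
E
```

```text
top stand 576 c [ 562.  -216.1] [80.9 81.5] 10.3 med [ 553.3 -210.    44.8] zmax 51.0
top block 579 c [524.4 211.9] [71.6 68.4] 21.5 med [523.5 212.7  70.1] zmax 76.0
top small 114 c [ 407.7 -106.1] [ 23.5 399.3] 54.5 med [ 557.  -212.2  148.2] zmax 1624.4
top big 245 c [ 458.7 -134.2] [ 51.2 513.8] 64.4 med [ 672.2 -226.9  175.1] zmax 1624.4
side stand 580 c [ 561.3 -220.2] [87.  82.6] 9.7 med [ 549.4 -229.    42.3] zmax 47.7
side block 384 c [519.3 253.9] [ 90.5 183.3] 3.4 med [521.2 206.2  67.1] zmax 72.7
side small 270 c [ 114.1 -547. ] [1130.7   24. ] 36.1 med [ 554.4 -225.9  131.2] zmax 835.1
side big 533 c [ 168.6 -540.5] [1228.5   34.8] 30.9 med [ 667.7 -242.7  149.5] zmax 835.1
```

View pics/sidecrop.png

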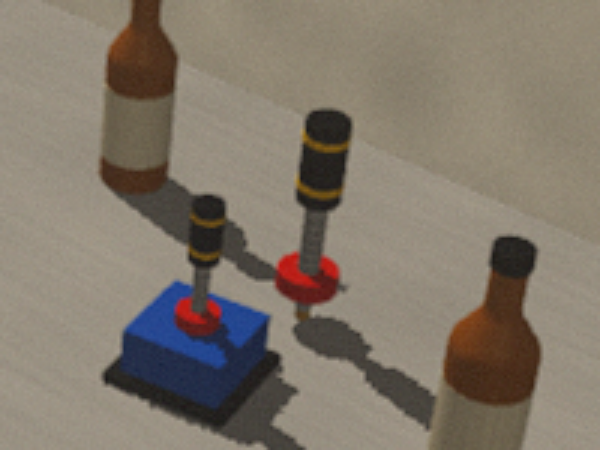

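The crop confirms it: the small gauge is in the stand, with its red stop resting on the blue face. The larger one stands free on the table behind it. The measured sizes (81 mm stand at z 45, 70 mm block at z 70) match the description. Next I move above the stand.

```bash
python3 -m inch '[[[-2.6,-2.78,-0.6],0,100],[[-2.6,-2.78,-0.6],0,100],[[-2.6,-2.78,-0.6],0,100],[[-2.6,-2.78,-0.6],0,100],[[-2.6,-2.78,-0.6],0,100]]'
for i in 1 2; do :; done
python3 -m inch '[[[-2.6,-2.78,0],0,100],[[-2.6,-2.78,0],0,100],[[-2.6,-2.78,0],0,100],[[-2.6,-2.78,0],0,100],[[-2.6,-2.78,0],0,100]]' >/dev/null
python3 -m inch '[[[-2.6,-2.78,0],0,100],[[-2.6,-2.78,0],0,100],[[-2.6,-2.78,0],0,100],[[-2.6,-2.78,0],0,100],[[-2.6,-2.78,0],0,100]]'
python3 -c "
from h import *
print(move([562,-216,260]))"
```

```text
time: 0.52
ee_pos: [311.7, 423.4, 261.1]
eef_rot: [-180.0, -0.0, 158.1]
force: [0.5, -0.4, 0.5]
gripper_width: 85.4
gripper_force: 0.0
time: 1.35
ee_pos: [448.9, 68.6, 261.3]
eef_rot: [180.0, -0.0, 158.1]
force: [1.3, 0.7, -0.6]
gripper_width: 85.6
gripper_force: 0.0
[-21.1189484  -22.17763703   0.12551536]
```

```bash
python3 -m inch '[[[-2.6,-2.75,0],0,100],[[-2.6,-2.75,0],0,100],[[-2.6,-2.75,0],0,100],[[-2.6,-2.75,0],0,100],[[-2.6,-2.75,0],0,100]]' >/dev/null
python3 -m inch '[[[-2.6,-2.75,0],0,100],[[-2.6,-2.75,0],0,100],[[-2.6,-2.75,0],0,100],[[-2.4,-2.6,0],0,100],[[0,0,0],0,100]]'
python3 - <<'E'
from h import *
p,d=imaging.camera("wrist");c=cal("wrist")
cv2.imwrite("pics/w1.png",p[:,:,::-1]);np.save("pics/w1.npy",d)
print(c,proj(c,[562,-216,150]),proj(c,[562,-216,45]),move([562,-216,260]))
E
```

```text
time: 2.18
ee_pos: [571.9, -252.6, 261.0]
eef_rot: [-179.7, 0.1, 157.6]
force: [-1.9, -0.5, 0.6]
gripper_width: 85.6
gripper_force: 0.0
(array([[382.03630479,   0.        , 327.05354934],
       [  0.        , 382.03630479, 232.54942414],
       [  0.        ,   0.        ,   1.        ]]), array([ 508.16996695, -221.59461435,  404.06896251]), array([[ 0.37809245, -0.89074177, -0.25224035],
       [ 0.92576437,  0.36304025,  0.10565083],
       [-0.00253421, -0.27346091,  0.96187978]])) (np.float64(365.90853415183597), np.float64(197.5769077803636)) (np.float64(355.2418661440511), np.float64(176.82331692035592)) [2.12890802 2.6838588  0.06145156]
```

View pics/w1.png

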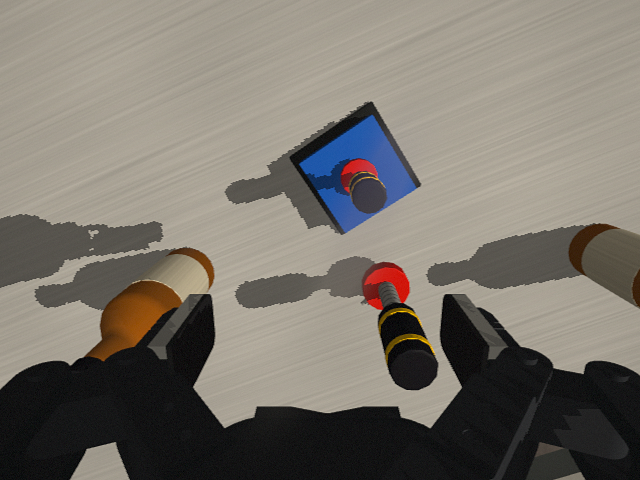

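The wrist view shows the small gauge's top at about (369,196) and its stop on the blue stand. The larger gauge is at (410,370) and the bottles are outside the fingers. The tool overshot by about 3 cm, so I correct and measure again from close by.

```bash
python3 -m inch '[[[1.06,1.35,0],0,100],[[1.06,1.35,0],0,100],[[0,0,0],0,100],[[0,0,0],0,100],[[0,0,0],0,100]]'
cat > look.py <<'E'
from h import *
import sys
p,d=imaging.camera("wrist");c=cal("wrist")
cv2.imwrite(f"pics/{sys.argv[1]}.png",p[:,:,::-1]);W=cloud(c,d)
hsv=cv2.cvtColor(p,cv2.COLOR_RGB2HSV);z=W[...,2]
near=lambda x,y,r:np.hypot(W[...,0]-x,W[...,1]-y)<r
m=near(562,-216,35)&(abs(z-150)<5)&(d>0)
s=near(562,-216,70)&(abs(z-45)<5)&(hsv[...,0]>105)&(hsv[...,0]<130)&(hsv[...,1]>120)
red=near(562,-216,35)&(abs(z-57)<4)&(hsv[...,1]>150)&((hsv[...,0]<10)|(hsv[...,0]>170))
for n,k in (("top",m),("stand",s),("stop",red)):
    if k.sum()>5: print(n,k.sum(),cv2.minAreaRect(W[k][:,:2].astype(np.float32)),cv2.minEnclosingCircle(W[k][:,:2].astype(np.float32)),np.median(W[k],0))
b=near(672,-232,40)&(d>0);print("big",W[b][:,2].max() if b.any() else None)
print(env.get_obs()["ee_pos"],proj(c,[562,-216,150]))
E
python3 look.py w2
```

```text
time: 2.65
ee_pos: [562.6, -211.2, 261.4]
eef_rot: [-180.0, 0.0, 158.1]
force: [0.5, -0.5, -0.4]
gripper_width: 85.5
gripper_force: 0.0
top 899 ((562.5398559570312, -217.71507263183594), (22.95223617553711, 22.933629989624023), 76.64966583251953) ((562.6480712890625, -217.8019561767578), 11.882760047912598) [ 561.77878058 -217.43467827  150.66753742]
stand 4928 ((562.7679443359375, -217.87771606445312), (79.9350357055664, 80.102783203125), 10.955754280090332) ((562.3226318359375, -217.861572265625), 55.6205940246582) [ 550.95737578 -208.20851166   45.82056467]
stop 534 ((558.6858520507812, -215.5331268310547), (32.23931121826172, 24.094999313354492), 60.819210052490234) ((561.9972534179688, -217.62396240234375), 16.508678436279297) [ 555.78037167 -212.64261119   57.75984749]
big 181.48300792819816
[ 562.54692194 -211.68203347  261.41829437] (np.float64(319.60932755923), np.float64(229.24199849365195))
```

View pics/w2.png

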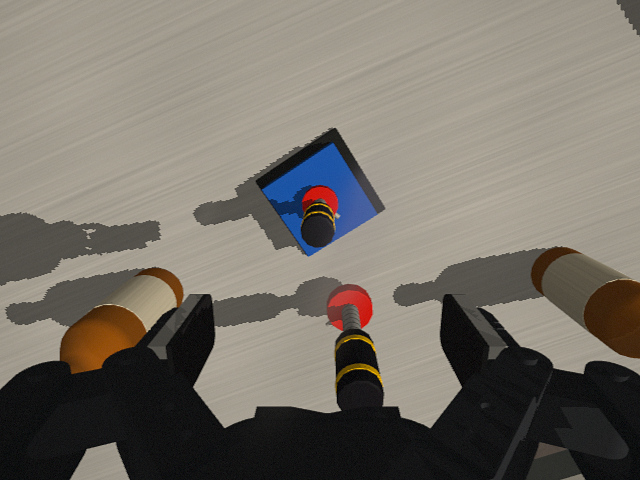

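The measurements agree: gauge axis at (562.5, -217.7), top at 150, with the stand and stop centred there too. In the picture the gauge is at (318,228), where it should project. Next I align and descend.

```bash
python3 -c "
from h import *
print(move([562.5,-217.7,106]))"
```

```text
[-0.21582517 -0.5554226  15.54205806]
```

```bash
python3 -m inch '[[[-0.2,-0.56,0],0,100],[[0,0,2],0,100],[[0,0,3],0,100],[[0,0,3],0,100],[[0,0,2.5],0,100]]' >/dev/null
python3 -m inch '[[[0,0,2],0,100],[[0,0,2],0,100],[[0,0,1],0,100],[[0,0,0],0,100],[[0,0,0],0,100]]'
python3 -c "
from h import *
print(move([562.5,-217.7,106]))"
```

```text
time: 3.53
ee_pos: [562.4, -218.1, 106.5]
eef_rot: [-180.0, -0.0, 158.0]
force: [0.4, -0.9, 0.6]
gripper_width: 85.2
gripper_force: 0.0
[0.00050194 0.04130432 0.05201092]
```

```bash
for i in 1; do python3 -m inch '[[[0,0,0.05],0,24],[[0,0,0],0,24],[[0,0,0],0,24],[[0,0,0],0,24],[[0,0,0],0,24]]'; done
python3 -m inch '[[[0,0,0],0,10],[[0,0,0],0,10],[[0,0,0],0,10],[[0,0,0],0,10],[[0,0,0],0,10]]'
```

```text
time: 3.95
ee_pos: [562.6, -217.4, 106.3]
eef_rot: [180.0, 0.0, 158.1]
force: [-2.1, -3.3, 2.2]
gripper_width: 25.5
gripper_force: 2.3
time: 4.37
ee_pos: [562.7, -217.6, 106.3]
eef_rot: [180.0, 0.1, 158.1]
force: [-0.8, -0.1, 5.9]
gripper_width: 22.8
gripper_force: 58.4
```

The gauge is gripped, with 58 N on the pads and a 22.8 mm opening. Next I lift it.

```bash
python3 -m inch '[[[0,0,-0.5],0,10],[[0,0,-1],0,10],[[0,0,-1.5],0,10],[[0,0,-2],0,10],[[0,0,-2],0,10]]'
python3 -m inch '[[[0,0,-2],0,10],[[0,0,-1.5],0,10],[[0,0,0],0,10],[[0,0,0],0,10],[[0,0,0],0,10]]'
python3 - <<'E'
from h import *
print(move([524.4,211.9,212]), np.mean([env.get_obs()["force"] for _ in range(5)],0))
E
```

```text
time: 4.78
ee_pos: [561.6, -217.1, 176.4]
eef_rot: [-180.0, -0.1, 158.1]
force: [0.4, -0.5, -3.0]
gripper_width: 23.1
gripper_force: 58.7
time: 5.2
ee_pos: [561.6, -216.9, 209.8]
eef_rot: [180.0, -0.1, 158.1]
force: [0.3, 0.2, -3.0]
gripper_width: 22.4
gripper_force: 58.7
[19.45716328 38.38894302 -0.18503636] [ 0.30512682  0.18711012 -3.01079415]
```

```bash
python3 -m inch '[[[0.7,1.4,0],0,10],[[1.4,2.7,0],0,10],[[1.4,2.7,0],0,10],[[1.4,2.7,0],0,10],[[1.4,2.7,0],0,10]]' >/dev/null
python3 -m inch '[[[1.4,2.7,0],0,10],[[1.4,2.7,0],0,10],[[1.4,2.7,0],0,10],[[1.4,2.7,0],0,10],[[1.4,2.7,0],0,10]]' >/dev/null
python3 -m inch '[[[1.4,2.7,0],0,10],[[1.0,2.0,0],0,10],[[0.4,0.8,0],0,10],[[0,0,0],0,10],[[0,0,0],0,10]]'
python3 -m inch '[[[0,0,0],0,10],[[0,0,0],0,10]]'
python3 - <<'E'
from h import *
p,d=imaging.camera("wrist");c=cal("wrist")
cv2.imwrite("pics/w3.png",p[:,:,::-1]);np.save("pics/w3.npy",d)
print(proj(c,[524.4,211.9,70]),move([524.4,211.9,212]))
E
```

```text
time: 6.45
ee_pos: [529.1, 131.0, 210.0]
eef_rot: [-179.9, -0.0, 158.1]
force: [0.6, -0.4, -2.9]
gripper_width: 22.7
gripper_force: 59.0
time: 6.62
ee_pos: [529.7, 129.9, 210.6]
eef_rot: [-179.9, 0.0, 157.9]
force: [0.7, 0.2, -1.5]
gripper_width: 22.5
gripper_force: 59.0
(np.float64(425.5455029043901), np.float64(170.84315644530068)) [ 3.56605812  7.36429667 -0.13085213]
```

View pics/w3.png

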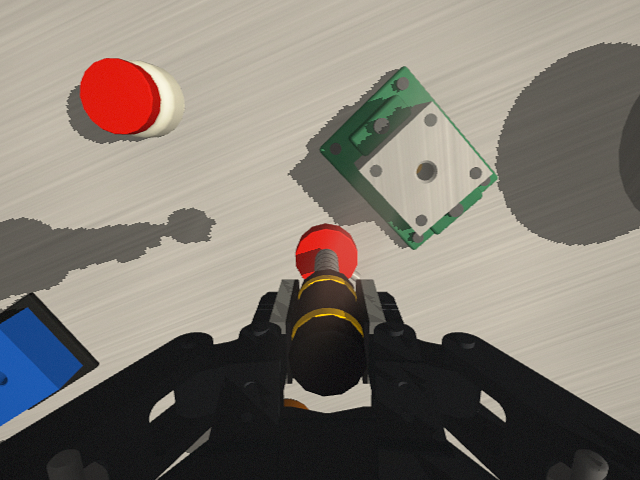

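The bore is at (427,171) in the block's top face, between the four screw holes. The gauge hangs upright in the fingers with its stop at (326,255). I measure both in this one frame so the relative error stays small.

```bash
cat > fit.py <<'E'
from h import *
import sys
def fit(p,d,c,uv,zs):
    W=cloud(c,d);g=cv2.cvtColor(p,cv2.COLOR_BGR2GRAY);hsv=cv2.cvtColor(p,cv2.COLOR_BGR2HSV)
    u,v=map(int,uv);x0,y0=u-22,v-22
    patch=cv2.resize(g[y0:v+22,x0:u+22],None,fx=8,fy=8,interpolation=cv2.INTER_CUBIC)
    lvl=np.percentile(patch,90)
    for f in (.6,.7,.8):
        cs,_=cv2.findContours((patch<f*lvl).astype(np.uint8),cv2.RETR_EXTERNAL,cv2.CHAIN_APPROX_NONE)
        k=min([k for k in cs if len(k)>60],key=lambda k:np.hypot(*(k.reshape(-1,2).mean(0)-176)))
        e=cv2.fitEllipse(k);eu,ev=(e[0][0]+.5)/8-.5+x0,(e[0][1]+.5)/8-.5+y0
        print("bore",f,round(eu,1),round(ev,1),"axes px",np.round(np.array(e[1])/8,1),np.round(plane(c,eu,ev,70),1))
    z=W[...,2]
    m=(hsv[...,1]>150)&((hsv[...,0]<10)|(hsv[...,0]>170))&(z>zs-4)&(z<zs+6)
    t=env.get_obs()["ee_pos"];m&=np.hypot(W[...,0]-t[0],W[...,1]-t[1])<30
    Q=W[m];top=Q[Q[:,2]>np.percentile(Q[:,2],50)-1.5]
    print("stop",m.sum(),np.median(Q,0),cv2.minEnclosingCircle(top[:,:2].astype(np.float32)),"tcp",t)
    b=(abs(z-70)<5)&(hsv[...,1]<70)&(np.hypot(W[...,0]-524,W[...,1]-212)<60)
    print("block",b.sum(),cv2.minAreaRect(W[b][:,:2].astype(np.float32)),np.median(W[b],0))
if __name__=="__main__":
    fit(cv2.imread("pics/w3.png"),np.load("pics/w3.npy"),cal("wrist"),(427,171),161)
E
python3 fit.py
```

```text
bore 0.6 426.4 170.9 axes px [17.6 20.6] [524.7 212.5  70. ]
bore 0.7 426.7 170.9 axes px [19.5 20.9] [524.8 212.6  70. ]
bore 0.8 426.7 171.0 axes px [20.8 21.3] [524.8 212.6  70. ]
stop 1955 [524.35265022 134.88132806 162.14635115] ((529.7708740234375, 130.77511596679688), 16.864625930786133) tcp [529.74430458 130.25106287 210.74888132]
block 8935 ((524.8331909179688, 211.8071746826172), (70.64158630371094, 70.10945129394531), 21.706729888916016) [522.81621638 212.59043362  70.92685586]
```

```bash
python3 -c "
from h import *
print(move([524.8,212.0,165]))"
```

```text
[3.53395916 7.39168783 4.56913929]
```

```bash
python3 -m inch '[[[1.0,2,0],0,10],[[1.0,2.1,0],0,10],[[1.0,2.1,0],0,10],[[0.53,1.2,0.5],0,10],[[0,0,1],0,10]]' >/dev/null
python3 -m inch '[[[0,0,1],0,10],[[0,0,1],0,10],[[0,0,1],0,10],[[0,0,0],0,10],[[0,0,0],0,10]]'
python3 - <<'E'
from h import *
print(move([524.8,212,151]))
p,d=imaging.camera("wrist");c=cal("wrist");cv2.imwrite("pics/w4.png",p[:,:,::-1])
W=cloud(c,d);z=W[...,2];hsv=cv2.cvtColor(p,cv2.COLOR_RGB2HSV);t=env.get_obs()["ee_pos"]
m=(hsv[...,1]>150)&((hsv[...,0]<10)|(hsv[...,0]>170))&(np.hypot(W[...,0]-t[0],W[...,1]-t[1])<30)&(z>80);Q=W[m];top=Q[Q[:,2]>np.percentile(Q[:,2],50)-1.5]
print("stop",np.median(Q,0),cv2.minEnclosingCircle(top[:,:2].astype(np.float32)),t)
b=(abs(z-70)<5)&(hsv[...,1]<70)&(np.hypot(W[...,0]-524,W[...,1]-212)<60)
print("block",b.sum(),cv2.minAreaRect(W[b][:,:2].astype(np.float32)))
p,d=imaging.camera("side");cv2.imwrite("pics/s4.png",cv2.resize(p[150:290,180:330,::-1],None,fx=4,fy=4,interpolation=cv2.INTER_CUBIC))
E
```

```text
time: 7.5
ee_pos: [524.1, 212.7, 164.9]
eef_rot: [-179.9, -0.1, 158.0]
force: [0.2, -0.0, -2.0]
gripper_width: 22.4
gripper_force: 59.1
[-0.0949214  -0.03772879  1.39300106]
stop [518.68661005 217.92906443 116.99554377] ((524.523193359375, 213.75364685058594), 16.707895278930664) [524.56858775 213.21073741 165.63785432]
block 7547 ((525.4696655273438, 211.7796630859375), (70.25951385498047, 70.37985229492188), 21.639558792114258)
```

View pics/w4.png

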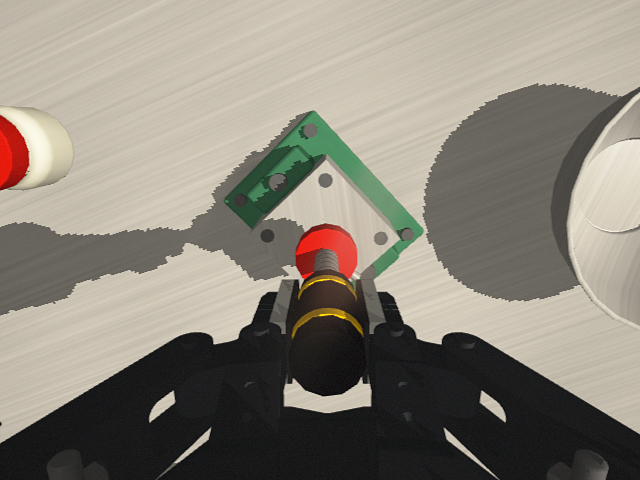

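The view shows the gauge over the block, with the bore hidden behind the stop (326,250). The relative offset is about 1 mm. I correct it and descend slowly, watching the force.

```bash
python3 -m inch '[[[-0.08,-0.08,0.4],0,10],[[0,0,0.4],0,10],[[0,0,0.3],0,10],[[0,0,0.2],0,10],[[0,0,0.2],0,10]]'
python3 -m inch '[[[0,0,0.2],0,10],[[0,0,0.2],0,10],[[0,0,0.1],0,10],[[0,0,0],0,10],[[0,0,0],0,10]]'
```

```text
time: 8.02
ee_pos: [524.7, 213.0, 150.5]
eef_rot: [-180.0, -0.0, 158.1]
force: [-0.6, 0.2, -2.3]
gripper_width: 23.1
gripper_force: 59.1
time: 8.43
ee_pos: [524.8, 213.0, 145.8]
eef_rot: [-180.0, -0.0, 158.1]
force: [0.2, -0.0, -2.6]
gripper_width: 22.6
gripper_force: 59.1
```

```bash
python3 -m inch '[[[0,0,0.15],0,10],[[0,0,0.15],0,10],[[0,0,0.1],0,10],[[0,0,0],0,10],[[0,0,0],0,10]]'
python3 -m inch '[[[0,0,0.15],0,10],[[0,0,0.15],0,10],[[0,0,0.1],0,10],[[0,0,0],0,10],[[0,0,0],0,10]]'
```

```text
time: 8.85
ee_pos: [524.8, 212.8, 141.7]
eef_rot: [-180.0, -0.0, 158.1]
force: [1.1, -1.2, -2.9]
gripper_width: 22.5
gripper_force: 59.1
time: 9.27
ee_pos: [524.7, 212.2, 137.5]
eef_rot: [-179.9, -0.0, 158.0]
force: [-1.3, -2.6, -1.7]
gripper_width: 22.6
gripper_force: 59.2
```

```bash
python3 -m inch '[[[0,-0.04,0],0,10],[[0,0,0.1],0,10],[[0,0,0.1],0,10],[[0,0,0],0,10],[[0,0,0],0,10]]'
python3 -m inch '[[[0,0,0.1],0,10],[[0,0,0.1],0,10],[[0,0,0],0,10],[[0,0,0],0,10]]'
```

```text
time: 9.68
ee_pos: [524.5, 212.1, 135.5]
eef_rot: [-180.0, -0.0, 158.1]
force: [-0.3, -4.8, -2.4]
gripper_width: 22.5
gripper_force: 59.3
time: 10.02
ee_pos: [524.5, 212.1, 133.6]
eef_rot: [-179.9, -0.0, 158.1]
force: [-0.4, -4.4, -1.5]
gripper_width: 22.6
gripper_force: 59.5
```

```bash
python3 -m inch '[[[-0.02,-0.05,0],0,10],[[0,0,0],0,10],[[0,0,0],0,10]]'
python3 -m inch '[[[0,0,0.1],0,10],[[0,0,0.1],0,10],[[0,0,0],0,10],[[0,0,0],0,10]]'
python3 -m inch '[[[0,0,0.1],0,10],[[0,0,0.1],0,10],[[0,0,0],0,10],[[0,0,0],0,10]]'
```

```text
time: 10.27
ee_pos: [524.5, 212.0, 133.6]
eef_rot: [-180.0, -0.0, 158.1]
force: [-0.3, -4.4, -3.5]
gripper_width: 22.9
gripper_force: 59.4
time: 10.6
ee_pos: [524.6, 211.9, 131.7]
eef_rot: [-180.0, -0.0, 158.1]
force: [-1.2, -4.2, -2.5]
gripper_width: 22.6
gripper_force: 59.5
time: 10.93
ee_pos: [524.8, 211.9, 130.2]
eef_rot: [-180.0, -0.0, 158.1]
force: [-2.5, -5.0, 1.8]
gripper_width: 22.6
gripper_force: 60.0
```

The stop meets the block's top at TCP z of about 131, as predicted. I ease the side load and push down to just short of the shallowest possible floor.

```bash
python3 -m inch '[[[0,-0.08,0],0,10],[[0,0,0.1],0,10],[[0,0,0.1],0,10],[[0,0,0.1],0,10],[[0,0,0.1],0,10]]'
python3 -m inch '[[[0,0,0.1],0,10],[[0,0,0.1],0,10],[[0,0,0.1],0,10],[[0,0,0.1],0,10],[[0,0,0],0,10]]'
```

```text
time: 11.35
ee_pos: [524.7, 211.7, 126.0]
eef_rot: [180.0, 0.0, 158.1]
force: [-1.9, -3.6, 4.7]
gripper_width: 23.0
gripper_force: 59.9
time: 11.77
ee_pos: [524.6, 211.6, 121.6]
eef_rot: [180.0, 0.0, 158.1]
force: [-0.9, -2.9, 1.0]
gripper_width: 23.0
gripper_force: 59.7
```

```bash
ok(){ awk '/ee_pos|force: \[/{print} /^force/{gsub(/[^0-9. -]/,"");split($0,a," ");f=a[3]} END{exit !(f<8)}'; }
python3 -m inch '[[[0,0,0.06],0,10],[[0,0,0.06],0,10],[[0,0,0],0,10]]' | ok &&
python3 -m inch '[[[0,0,0.06],0,10],[[0,0,0.06],0,10],[[0,0,0],0,10]]' | ok &&
python3 -m inch '[[[0,0,0.06],0,10],[[0,0,0.06],0,10],[[0,0,0],0,10]]' | ok &&
python3 -m inch '[[[0,0,0.06],0,10],[[0,0,0.06],0,10],[[0,0,0],0,10]]' | ok &&
python3 -m inch '[[[0,0,0.06],0,10],[[0,0,0.06],0,10],[[0,0,0],0,10]]' | ok
```

```text
ee_pos: [524.5, 211.6, 120.5]
force: [-0.4, -1.4, 2.8]
ee_pos: [524.5, 211.5, 119.3]
force: [0.0, -2.3, 2.6]
ee_pos: [524.5, 211.5, 118.1]
force: [1.2, -1.4, 3.1]
ee_pos: [524.5, 211.5, 116.9]
force: [-0.7, -0.9, 1.9]
ee_pos: [524.5, 211.5, 115.7]
force: [0.8, -1.2, 2.2]
```

```bash
ok(){ awk '/ee_pos|force: \[/{print} /^force/{gsub(/[^0-9. -]/,"");split($0,a," ");f=a[3]} END{exit !(f<7)}'; }
python3 -m inch '[[[0,0,0.06],0,10],[[0,0,0.06],0,10],[[0,0,0],0,10]]' | ok &&
python3 -m inch '[[[0,0,0.06],0,10],[[0,0,0.06],0,10],[[0,0,0],0,10]]' | ok &&
python3 -m inch '[[[0,0,0.06],0,10],[[0,0,0.06],0,10],[[0,0,0],0,10]]' | ok &&
python3 -m inch '[[[0,0,0.06],0,10],[[0,0,0.06],0,10],[[0,0,0],0,10]]' | ok &&
python3 -m inch '[[[0,0,0.06],0,10],[[0,0,0.06],0,10],[[0,0,0],0,10]]' | ok
```

```text
ee_pos: [524.5, 211.4, 114.5]
force: [0.9, -0.7, 2.4]
ee_pos: [524.5, 211.4, 113.3]
force: [1.0, -1.0, 1.4]
ee_pos: [524.4, 211.4, 112.1]
force: [0.6, -0.5, 1.7]
ee_pos: [524.6, 211.4, 111.5]
force: [-1.8, -1.4, 8.6]
```

The force rises to 8.6 N and the descent stalls at 111.5, a bore depth of about 39.5 mm. I press on in 0.2 mm steps to confirm it is the floor.

```bash
python3 -m inch '[[[0,0,0],0,10],[[0,0,0],0,10]]' | grep -E 'ee_pos|^force'
python3 -m inch '[[[0,0,0.02],0,10],[[0,0,0],0,10],[[0,0,0],0,10]]'| grep -E 'ee_pos|^force'
```

```text
ee_pos: [524.6, 211.3, 111.5]
force: [-1.1, -0.9, 7.7]
ee_pos: [524.6, 211.3, 111.5]
force: [-1.2, -1.4, 9.8]
```

```bash
python3 -m inch '[[[0,0,0.02],0,10],[[0,0,0],0,10],[[0,0,0],0,10]]'| grep -E 'ee_pos|^force'
python3 -m inch '[[[0,0,0],0,10],[[0,0,0],0,10],[[0,0,0],0,10]]'| grep -E 'ee_pos|^force'
```

```text
ee_pos: [524.6, 211.3, 111.5]
force: [-1.6, -1.2, 12.1]
ee_pos: [524.6, 211.3, 111.5]
force: [-1.9, -1.7, 11.6]
```

The push is steady at 12 N with no further travel, so this is a rigid floor. I hold for over 2 s.

```bash
for k in 1; do
python3 -m inch '[[[0,0,0],0,10],[[0,0,0],0,10],[[0,0,0],0,10],[[0,0,0],0,10],[[0,0,0],0,10]]'| grep -E '^force'
python3 -m inch '[[[0,0,0],0,10],[[0,0,0],0,10],[[0,0,0],0,10],[[0,0,0],0,10],[[0,0,0],0,10]]'| grep -E '^force'
python3 -m inch '[[[0,0,0],0,10],[[0,0,0],0,10],[[0,0,0],0,10],[[0,0,0],0,10],[[0,0,0],0,10]]'| grep -E '^force'
python3 -m inch '[[[0,0,0],0,10],[[0,0,0],0,10],[[0,0,0],0,10],[[0,0,0],0,10],[[0,0,0],0,10]]'| grep -E '^force'
python3 -m inch '[[[0,0,0],0,10],[[0,0,0],0,10],[[0,0,0],0,10],[[0,0,0],0,10],[[0,0,0],0,10]]'| grep -E '^force'
python3 -m inch '[[[0,0,0],0,10],[[0,0,0],0,10],[[0,0,0],0,10],[[0,0,0],0,10],[[0,0,0],0,10]]'; done
```

```text
force: [-0.4, -1.0, 12.0]
force: [-2.3, -1.2, 12.4]
force: [-1.7, -1.6, 12.7]
force: [-2.3, -1.6, 11.7]
force: [-1.8, -1.7, 11.7]
time: 17.43
ee_pos: [524.6, 211.4, 111.5]
eef_rot: [180.0, 0.0, 158.1]
force: [-1.8, -0.9, 11.7]
gripper_width: 22.3
gripper_force: 60.3
```

```bash
python3 -m inch '[[[0,0,0],0,60],[[0,0,0],0,60],[[0,0,0],0,60],[[0,0,0],0,60],[[0,0,0],0,60]]'
python3 -m inch '[[[0,0,0],0,70],[[0,0,0],0,70]]'
python3 - <<'E'
from h import *
p,d=imaging.camera("wrist");cv2.imwrite("pics/w5.png",p[:,:,::-1])
c=cal("wrist");W=cloud(c,d);m=(np.hypot(W[...,0]-524.6,W[...,1]-212)<13)&(abs(W[...,2]-155)<10);print("top",np.median(W[m],0),cv2.minEnclosingCircle(W[m&(W[...,2]>153)][:,:2].astype(np.float32)))
E
```

```text
time: 17.85
ee_pos: [524.1, 211.4, 110.3]
eef_rot: [-180.0, -0.0, 158.1]
force: [-0.2, -0.5, 0.6]
gripper_width: 51.4
gripper_force: 0.0
time: 18.02
ee_pos: [524.3, 211.3, 110.5]
eef_rot: [-180.0, -0.0, 158.1]
force: [0.4, 0.6, -0.3]
gripper_width: 59.7
gripper_force: 0.0
top [521.87877563 213.49637321 155.7284368 ] ((524.960205078125, 212.68324279785156), 12.116528511047363)
```

View pics/w5.png

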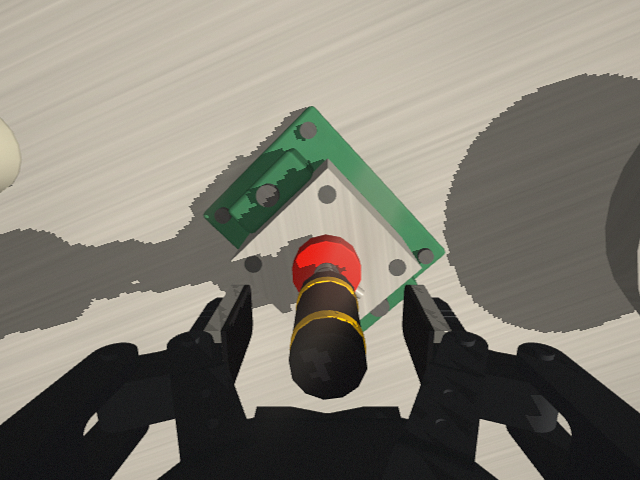

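The gauge stands free between the open fingers, with the stop flat on the block at (326,265). Its top is at z 155.7, against 155.5 expected. Next I retreat straight up.

```bash
python3 -m inch '[[[0,0,-0.5],0,70],[[0,0,-1.5],0,70],[[0,0,-2.5],0,70],[[0,0,-3],0,70],[[0,0,-3],0,70]]' >/dev/null
python3 -m inch '[[[0,0,-2],0,70],[[0,0,-1],0,70],[[0,0,0],0,70],[[0,0,0],0,70],[[0,0,0],0,70]]'
python3 - <<'E'
from h import *
p,d=imaging.camera("wrist");c=cal("wrist");W=cloud(c,d);z=W[...,2];h=np.hypot(W[...,0]-524.6,W[...,1]-212)
m=(h<14)&(abs(z-155)<10);print("top",np.median(W[m],0),cv2.minEnclosingCircle(W[m&(z>152)][:,:2].astype(np.float32)))
hsv=cv2.cvtColor(p,cv2.COLOR_RGB2HSV);r=(h<25)&(hsv[...,1]>150)&((hsv[...,0]<10)|(hsv[...,0]>170));print("stop z pct",np.percentile(z[r],[10,50,90]))
b=(abs(z-70)<4)&(h<45)&(hsv[...,1]<60);print("block z",np.median(z[b]))
p,d=imaging.camera("side");cv2.imwrite("pics/s6.png",cv2.resize(p[140:290,180:330,::-1],None,fx=4,fy=4,interpolation=cv2.INTER_CUBIC))
E
```

```text
time: 18.9
ee_pos: [523.4, 211.0, 244.0]
eef_rot: [-179.9, -0.1, 158.1]
force: [-0.3, 0.7, 0.3]
gripper_width: 59.5
gripper_force: 0.0
top [522.94146757 212.45935723 155.61989897] ((524.7476806640625, 211.89183044433594), 11.970297813415527)
stop z pct [81.25222332 82.6976936  83.73554359]
block z 70.66957263566059
```

View pics/s6.png

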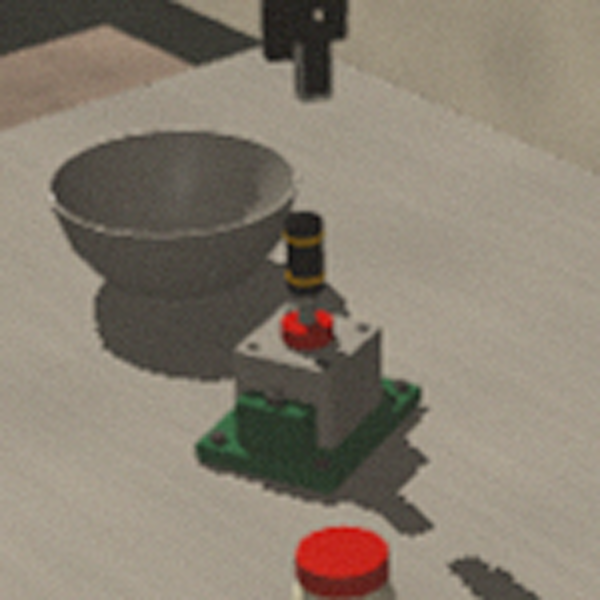

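The gauge stands upright in the bore and its stop lies flat on the block: stop top at 82.7, block at 70.7, 12 mm apart. The gripper is clear.

```bash
python3 -c "
from rig import env
print(env.hand_in())"
```

```text
the job is handed in; nothing more can be done
None
```

The small gauge is standing bottomed in the bore (depth about 39.5 mm) with the stop flat on the block, after more than 2 s at about 12 N; the highest push I read was 12.7 N. The job is handed in with the gripper clear.

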